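# Raise the slide's counterweighted guard and push the carriage home

## Task

The guard over the ball-screw slide is down. Push its yellow front bar up and back with the fingertips until the counterweighted guard goes over its balance point and stands fully open by itself, then push the carriage with the blue block along its rails until it is fully home against the red buffers. Only push: grip nothing, leave the loose gauge stand, spare parts and screw bin where they are, and finish clear of everything.

Things in the scene. Friction and masses are not known exactly. Their poses are not given: they have to be found in the camera images.
- slide: Ball-screw slide, bolted down; steel bed 270 x 500 x 20 mm. Origin on the table under mid-rail. y runs along the rails (motor at the +y end, two red home buffers at the -y end), x from its front (push-bar side, nearer the robot) to the hinge side, z up. Fixed parts around the carriage stay under 78 mm above the table but for two thin 103 mm rest posts at x -70, y +-164 mm.
- guard (a joint): Guard angle, rad: 0 down, 1.55 fully open on rubber stops. Clear panes in a yellow frame, two round steel counterweights on tails behind the hinge. Below about 0.85 rad (balance point) it falls shut; beyond it goes on by itself, slowed by a damper, to 1.55 in a few seconds and stays. A level push of 6 to 10 N on the bar lifts it slowly from 0.
- guard_pivot (a point): Middle of the guard's hinge axis: 90 mm behind (+x of the slide) the slide's origin and 90 mm above the table; the axis is parallel to the slide's y. Fixed to the slide; axes as the slide's.
- push_bar (a point): Centre of the yellow push bar at the guard's front: 20 mm round, 300 mm long along the slide's y, turning at 210 mm radius about the hinge. Guard down: 190 mm in front (-x) of the hinge, 90 mm above it (180 above the table), free in front and below, clear front pane 28 mm behind. Brackets at 130 mm either side. Guard open: 86 mm behind the hinge, 192 above it; front pane juts 80 mm robotwards.
- carriage (a joint): Travel of the carriage in m along the slide's -y: 0 = at the motor end, 0.17 = fully home against the red buffers. It runs on rails with about 3 N of drag and stays where it is left.
- block_center (a point): Centre of the blue block screwed on the carriage: 50 (x) x 100 (y) x 30 mm, top 105 mm above the table, axes as the slide's. Its ends are flush with those of the saddle plate below (underside at 60 mm), so each end is a flat face 50 mm from this point along y. Under the guard while that is down.
- gauge_stand: Loose dial gauge on a blue magnetic stand, base 50 x 58 mm, 180 mm high, the dial on an arm reaching 105 mm out to its +y; stands beyond the buffer end of the slide. Origin under the base. Leave alone.
- spare_block: Loose spare rail bearing block, 34 x 64 x 24 mm, steel with green end caps, lying on the table in front of the slide. Origin at the centre of its underside. Leave alone.
- spare_nut: Loose spare ball nut standing on its flange, flange 40 mm across, 42 mm high, steel, on the table in front of the slide. Origin at the centre of its underside. Leave alone.
- screw_bin: Loose blue bin of cap screws, 100 x 140 x 50 mm, beyond the motor end of the slide. Origin at the centre of its underside. Leave alone.

How it is judged:
By the outcome, as a careful person would: the job done as asked, in the order asked, and still so for the second after the job is handed in, with the robot touching nothing.
It also fails if it takes over 51 s, if anything falls off the work surface, if the arm or the gripper's body presses on something with over 40 N, if the wrist force passes 120 N, or if a joint passes its speed limit or range.

## Robot

A 7-joint arm with a two-finger parallel gripper is mounted at the origin on the work surface. World frame = base frame: x ahead of the robot, y to its left, z up, the work surface at z = 0. Lengths are in mm, angles in rad, forces in N, time in s.
With the tool pointing down it reaches from about 425 to 950 mm from the base axis. Payload 4.7 kg.
Tool frame: the origin (TCP) lies at the very end of the fingers, on their centre line; the grasp point (between the pads) lies 19 mm behind it; z points along the fingers, y is the direction in which the jaws open and shut (so a half turn about z gives the same grasp; the last joint's range is limited). The gripper opens to 87 mm and grips with 3 to 60 N. Pads are 19 mm wide; open, the fingers measure 117 mm over their backs; the gripper's body (75 mm by 190 mm) begins 51 mm behind the grasp point.
Start: joints at [1.179, 0.469, -0.049, 1.532, 0.024, 1.141, -0.082], TCP at [239.6, -631.063, 222.573] pointing down, gripper open.
Joint ranges: [-2.59, 2.59], [-0.33, 1.99], [-1.39, 1.29], [0.1, 2.45], [-1.04, 4.18], [0.21, 1.99], [-2.66, 2.66]. Speed limits (rad/s): [2.57, 2.57, 3.14, 3.14, 3.14, 3.14, 3.14].

## Interface

Orientations are given as [roll, pitch, yaw] about the fixed x, y, z axes, in that order (R = Rz(yaw) Ry(pitch) Rx(roll)).
In Python, from plant import bot, viewer, sign_off gives the robot as it stands.
- The arm moves only by the shell command python3 -m pendant 'ROWS' [OPENING] [FORCE]. ROWS is JSON, a list of rows, each an object with "offset": the shift along the tool's x, y, z in m, a list of three; "twist": the turn about the tool's z in degrees. A call has 1 to 12 rows; each row is the pose to reach, as a shift and turn from the pose commanded when the call began, along the tool's axes at that moment; what a row does not reach only later rows make up. A row lasts 1/10 s, in which the tool goes at most 50 mm and 8.59 degrees, less where a joint would pass 70% of its speed; a pose out of reach is approached as far as the arm can. A call with a gripper value outside its range is refused whole. OPENING is the closure, from 0 (fully open) to 1 (shut), set as the call begins (- or left out, the last holds). The fingers move at their own pace and stop on an object; FORCE is the grip in N (left out, the last holds). Time passes only in rows, so rows that repeat a pose let the fingers close. It gives the time, the measured TCP pose, the force and the opening at its end, in the units of the state.
- bot.sense(): the state, without advancing time (a new reading comes with each control period).
- viewer.camera(name): name is "scene" or "top" or "wrist"; returns (picture, depth): 480x640x3 uint8, blue, green, red; 480x640 float32, mm along the optical axis (not along the pixel's ray), 0 where there is no reading.
- viewer.get_calibration(name): a dict with "camera_matrix" (3x3 intrinsics, pixels), "D" ([k1, k2, p1, p2, k3] as OpenCV has them; the pictures are not rectified), "xyz" and "rotation" of the camera in the world. Camera axes: x right, y down, z forward; pixel columns grow to the right and rows downward; lengths in mm; the calibration is good to about 2 mm. A picture is of the moment at which its call begins: read the wrist's pose just before it. get_calibration takes no time and is no camera call; for the wrist camera it gives the pose at the moment of the call.
- sign_off(): hands the job in, once; it reports no verdict.
The state is a dict: "clock": time; "joint_pos": joint angles; "joint_velocities": joint speeds; "effort": joint torques, N m; "position": TCP position; "ee_rot": TCP orientation; "wrist_force": force on the tool from outside, world axes, zero at the start; "moment": the same for the moment, N m; "grip_width": opening from 0.0 (shut) to 1.0 (fully open).
Only numpy, scipy, OpenCV 4.12 (cv2) and the standard library are available. Lean on these libraries where they do the work, as an engineer would, in place of code of your own. Each camera call takes 0.05 s, during which the arm holds its last target.

## Working session

There is one attempt and no reset: what is moved stays moved. The work goes in short steps, Python scripts to look and compute and a shell command to move; the robot and the scene stay as the last step left them, time stands still between calls to the robot, and variables do not carry over. Pictures are saved under pics/ and viewed, and the job is handed in when it is done.

```bash
ls; mkdir -p pics
python3 - <<'E'
from plant import bot, viewer
import cv2,numpy as np
print(bot.sense())
for n in ("scene","top"):
    p,d=viewer.camera(n); cv2.imwrite(f"pics/{n}0.png",p); np.save(f"pics/{n}0.npy",d)
    print(n,viewer.get_calibration(n))
E
```

```text
pics
{'clock': 0.0, 'joint_pos': array([ 1.17909174,  0.46945453, -0.04861213,  1.53371095,  0.02409142,
        1.14100563, -0.082252  ]), 'joint_velocities': array([ 0.00032252,  0.00053964, -0.00060823, -0.00157008, -0.00111776,
        0.00066328,  0.00088241]), 'effort': array([ 1.03221869e-04, -5.07969546e+01, -8.07039603e-02, -2.36155611e+01,
       -6.12238096e-02,  3.78966692e-02,  1.82646513e-04]), 'position': array([ 239.35876869, -630.47908036,  221.48346187]), 'ee_rot': array([-3.13960039e+00,  5.86286126e-05,  3.62896407e-01]), 'wrist_force': array([ 0.15282604, -0.04272013,  0.55177022]), 'moment': array([0.04342411, 0.01504941, 0.03582622]), 'grip_width': 1.0008172195060983}
scene {'camera_matrix': array([[455.86407068,   0.        , 319.46390793],
       [  0.        , 455.86407068, 241.09926759],
       [  0.        ,   0.        ,   1.        ]]), 'D': array([-0.07915035,  0.        ,  0.        ,  0.        ,  0.        ]), 'xyz': array([ 476.29961348, -592.49843007, 1026.90472004]), 'rotation': array([-2.52896533,  0.00742946, -0.11310168])}
top {'camera_matrix': array([[603.65824981,   0.        , 329.65322212],
       [  0.        , 603.65824981, 233.26008587],
       [  0.        ,   0.        ,   1.        ]]), 'D': array([-0.11948339,  0.        ,  0.        ,  0.        ,  0.        ]), 'xyz': array([ 265.36746913,   44.82442513, 1514.26436394]), 'rotation': array([-2.94537695,  0.01287283, -1.58846448])}
```

View pics/scene0.png

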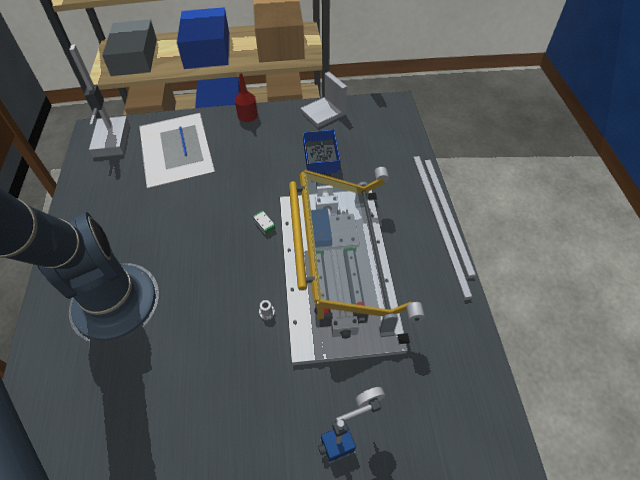

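View pics/top0.png

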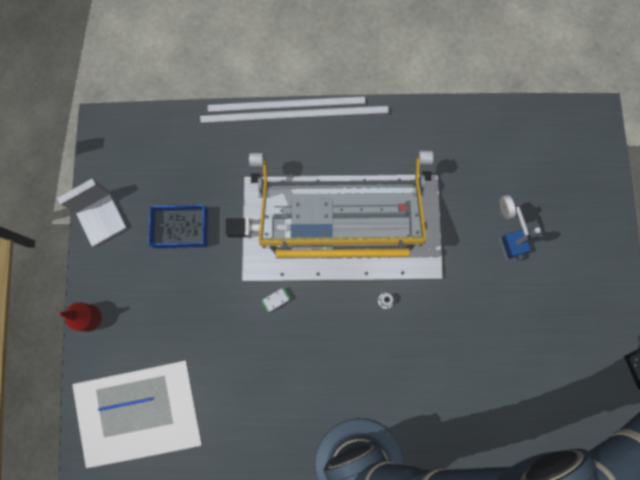

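The scene picture shows the guard down, with the push bar running from about (295,185) to (303,287). In the top picture the bar runs from (277,253) to (410,253), the bed corners are at (243,280) and (442,278), and the blue block is at about (312,230). Next I'll measure these.

```bash
cat > h.py <<'E'
import numpy as np,cv2
from scipy.spatial.transform import Rotation as R
def pts(c,d,uv):
    uv=np.asarray(uv,float).reshape(-1,2)
    n=cv2.undistortPoints(uv.reshape(-1,1,2),c["camera_matrix"],c["D"]).reshape(-1,2)
    z=np.array([d[int(round(v)),int(round(u))] for u,v in uv])
    P=np.c_[n*z[:,None],z]
    return R.from_euler("xyz",c["rotation"]).apply(P)+c["xyz"]
def plane(c,uv,h):
    uv=np.asarray(uv,float).reshape(-1,2)
    n=cv2.undistortPoints(uv.reshape(-1,1,2),c["camera_matrix"],c["D"]).reshape(-1,2)
    r=R.from_euler("xyz",c["rotation"]).apply(np.c_[n,np.ones(len(n))])
    return c["xyz"]+r*((h-c["xyz"][2])/r[:,2])[:,None]
E
python3 - <<'E'
from plant import viewer
from h import *
np.set_printoptions(precision=1,suppress=True)
for n in ("top","scene"):
    c=viewer.get_calibration(n); d=np.load(f"pics/{n}0.npy"); p=cv2.imread(f"pics/{n}0.png")
    hsv=cv2.cvtColor(p,cv2.COLOR_BGR2HSV)
    def seg(lo,hi):
        m=cv2.inRange(hsv,lo,hi); v,u=np.nonzero(m); uv=np.c_[u,v]
        P=pts(c,d,uv); return uv,P
    uv,P=seg((18,120,80),(32,255,255))
    k=(P[:,0]>300)&(P[:,0]<800)&(abs(P[:,1])<400)
    P=P[k];uv=uv[k]
    # bar: front-most, z ~ 190
    k=(P[:,2]>172)&(P[:,2]<200); Q=P[k]
    fx=np.percentile(Q[:,0],1); b=Q[(Q[:,0]<fx+30)]
    print(n,"bar n",len(b),"min",np.percentile(b,1,0),"max",np.percentile(b,99,0))
    f=np.polyfit(b[:,1],b[:,0],1); print("slope x(y)",f)
    print("yellow zmax",P[:,2].max())
    uv,P=seg((100,100,40),(125,255,255))
    k=(P[:,0]>300)&(P[:,0]<800)&(P[:,1]>-350)&(P[:,1]<600)
    for lo,hi in((-180,200),(200,450),(-400,-180)):
        q=P[k&(P[:,1]>lo)&(P[:,1]<hi)]
        if len(q):print("blue",lo,len(q),q.min(0),np.median(q,0),q.max(0))
c=viewer.get_calibration("top");d=np.load("pics/top0.npy")
print(plane(c,[(242.5,280.5),(442,278.5),(440,175),(243,177)],20))
print(pts(c,d,[(276,300),(386,301),(245,229)]))
E
python3 - <<'E'
import cv2
p=cv2.imread("pics/top0.png")[140:320,220:460]
cv2.imwrite("pics/crop.png",cv2.resize(p,None,fx=3.3,fy=3.3,interpolation=cv2.INTER_CUBIC)[:600,:800])
E
```

```text
top bar n 1052 min [ 476.3 -139.3  179.3] max [506.5 175.6 196.4]
slope x(y) [ -0.  486.6]
yellow zmax 199.81048235384446
blue 200 489 [534.7 372.4  -6.3] [589.4 387.4  34. ] [652.7 449.6  57.2]
scene bar n 915 min [ 478.5 -130.1  179.5] max [508.6 174.  193.4]
slope x(y) [ -0.  488.9]
yellow zmax 194.4429511435793
blue -180 470 [526.4 -12.8 156.5] [547.6  50.5 171.2] [567.8 106.5 184.7]
blue 200 440 [540.3 316.4  -0.7] [595.9 376.2  33. ] [649.4 448.5  65.2]
[[ 446.8  278.6   20. ]
 [ 442.1 -219.2   20. ]
 [ 710.2 -228.6   20. ]
 [ 715.5  280.2   20. ]]
[[396.3 194.2  25.2]
 [386.9 -75.2  47.6]
 [568.7 266.6  64.7]]
```

View pics/crop.png

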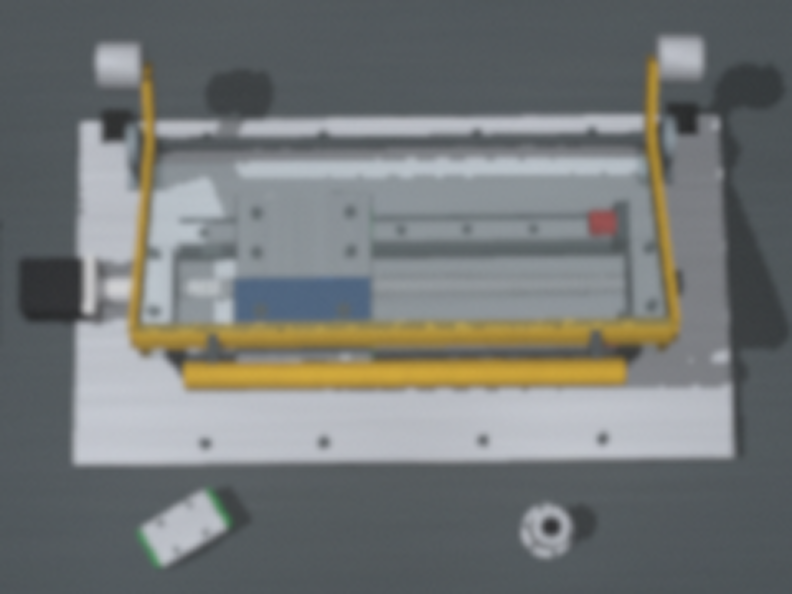

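```bash
cat >> h.py <<'E'
def off(s,tgts,yaw=None):
    M=R.from_euler("xyz",s["ee_rot"])
    for t in tgts: print(t,"->",np.round(M.inv().apply(np.array(t)-s["position"])/1000,4))
    if yaw is not None: print("twist",np.degrees(s["ee_rot"][2]-yaw))
E
python3 - <<'E'
from plant import bot,viewer
from h import *
np.set_printoptions(precision=1,suppress=True)
c=viewer.get_calibration("top");d=np.load("pics/top0.npy")
print("bar ends",plane(c,[(275.8,253.3),(410,253.0)],180))
print("block edges",plane(c,[(220+235/3.3,140+277/3.3),(220+371/3.3,140+277/3.3)],105))
print("pane hinge ends cw", pts(c,d,[(256,159),(426,157)]))
print("gauge",pts(c,d,[(516,245),(507,206)]))
off(bot.sense(),[(390,-320,260),(420,27,260),(420,27,160)],-0.01)
E
```

```text
bar ends [[ 487.5  179.   180. ]
 [ 482.1 -121.9  180. ]]
block edges [[570.4 149.5 105. ]
 [568.3  51.  105. ]]
pane hinge ends cw [[ 721.8  230.   145. ]
 [ 718.9 -175.2  142.9]]
gauge [[ 517.  -402.4   53.8]
 [ 584.4 -347.5  188. ]]
(390, -320, 260) -> [ 0.3 -0.2 -0. ]
(420, 27, 260) -> [ 0.4 -0.6 -0. ]
(420, 27, 160) -> [ 0.4 -0.6  0.1]
twist 21.362936419065306
```

Run:
```python
from plant import bot
from h import *
np.set_printoptions(precision=4,suppress=True)
off(bot.sense(),[(380,-340,260),(420,28,260),(420,28,160)],-0.012)
```

```text
(380, -340, 260) -> [ 0.2346 -0.2218 -0.038 ]
(420, 28, 260) -> [ 0.4026 -0.5516 -0.0374]
(420, 28, 160) -> [ 0.4026 -0.5514  0.0626]
twist 21.47752797809147
```

```bash
python3 -m pendant '[{"offset":[0.234,-0.222,-0.038],"twist":0},{"offset":[0.234,-0.222,-0.038],"twist":0},{"offset":[0.234,-0.222,-0.038],"twist":0},{"offset":[0.234,-0.222,-0.038],"twist":0},{"offset":[0.234,-0.222,-0.038],"twist":0},{"offset":[0.234,-0.222,-0.038],"twist":0},{"offset":[0.234,-0.222,-0.038],"twist":0},{"offset":[0.403,-0.552,-0.038],"twist":21.5},{"offset":[0.403,-0.552,-0.038],"twist":21.5},{"offset":[0.403,-0.552,-0.038],"twist":21.5},{"offset":[0.403,-0.552,-0.038],"twist":21.5},{"offset":[0.403,-0.552,-0.038],"twist":21.5}]' 1 20
python3 - <<'E'
from plant import bot
from h import *
np.set_printoptions(precision=4,suppress=True)
s=bot.sense();print(s)
off(s,[(420,28,260),(420,28,162)],-0.012)
E
```

```text
clock: 1.3
position: [406.1, -97.0, 260.5]
ee_rot: [3.141, -0.0, -0.013]
wrist_force: [1.6, -0.1, 0.4]
grip_width: 0.03
{'clock': 1.3, 'joint_pos': array([ 0.5137,  0.0223, -0.3829,  2.032 ,  0.0098,  1.0887, -1.4572]), 'joint_velocities': array([-0.5977, -0.1325, -0.5556,  0.1289, -0.0383, -0.014 , -1.1193]), 'effort': array([  3.5788, -23.8084,   1.3446, -22.241 ,   0.0421,   0.1926,
         0.9426]), 'position': array([406.0937, -97.0102, 260.4966]), 'ee_rot': array([ 3.1412, -0.0001, -0.0128]), 'wrist_force': array([ 1.5879, -0.144 ,  0.387 ]), 'moment': array([ 0.0402, -0.0511,  0.0213]), 'grip_width': 0.029545945334122675}
(420, 28, 260) -> [ 0.0123 -0.1252  0.0005]
(420, 28, 162) -> [ 0.0123 -0.1252  0.0985]
twist -0.0462896591985629
```

```bash
python3 -m pendant '[{"offset":[0.025,-0.120,0],"twist":0},{"offset":[0.025,-0.120,0],"twist":0},{"offset":[0.025,-0.120,0],"twist":0},{"offset":[0.025,-0.120,0.098],"twist":0},{"offset":[0.025,-0.120,0.098],"twist":0},{"offset":[0.025,-0.120,0.098],"twist":0},{"offset":[0.025,-0.120,0.098],"twist":0}]'
python3 - <<'E'
from plant import bot,viewer
from h import *
np.set_printoptions(precision=4,suppress=True)
s=bot.sense();print(s["position"],s["wrist_force"],s["joint_pos"])
p,d=viewer.camera("scene"); cv2.imwrite("pics/s1.png",p[130:400,200:480].repeat(2,0).repeat(2,1))
p,d=viewer.camera("wrist"); cv2.imwrite("pics/w1.png",p)
E
```

```text
clock: 2.0
position: [433.0, 20.7, 162.9]
ee_rot: [-3.141, 0.001, -0.012]
wrist_force: [-0.9, 0.7, 0.3]
grip_width: 0.006
[432.9602  20.7372 162.8654] [-0.9051  0.6912  0.2606] [ 0.324   0.185  -0.5196  2.1209  0.1196  0.8644 -1.8493]
```

View pics/s1.png

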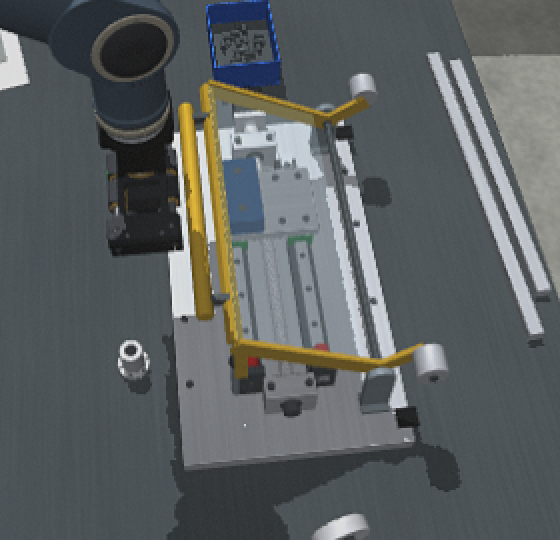

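View pics/w1.png

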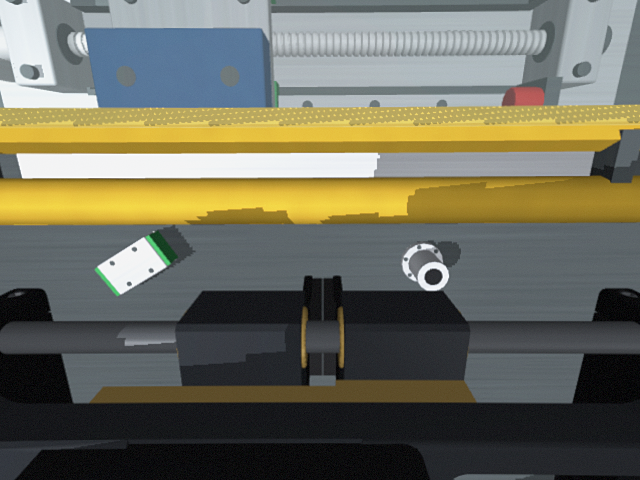

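The scene crop shows the gripper in front of the bar, with the guard still down. In the wrist view the bar spans rows 180 to 222 and the fingertips are at about (322,280). I'll check where the wrist camera sits before pushing.

Run:
```python
from plant import bot,viewer
from h import *
np.set_printoptions(precision=4,suppress=True)
c=viewer.get_calibration("wrist");s=bot.sense();print(c["xyz"],c["rotation"],s["position"])
p,d=viewer.camera("wrist")
print(pts(c,d,[(200,200),(322,200),(322,182),(322,220),(310,340),(250,310),(322,280),(250,345),(130,270),(435,275),(300,130),(98,28+5),(262,35),(20,330),(322,440)]))
```

```text
[512.5296  18.9888 326.6526] [ 2.8568 -0.0005 -1.5846] [434.8515  20.7977 164.7499]
[[489.0064  67.9577 188.9031]
 [488.2547  19.345  188.3353]
 [494.8932  19.2528 184.0397]
 [479.5692  19.4666 186.3549]
 [464.9608  22.5926 251.9243]
 [472.958   36.7974 251.3187]
 [444.5907  19.9576 167.0469]
 [467.3591  35.9842 257.3971]
 [396.1695 198.7755  23.5824]
 [394.6848 -78.5558  41.8283]
 [515.1936  27.5806 183.7395]
 [554.5871 110.8521 163.6622]
 [552.7146  43.0052 165.8532]
 [467.836   93.7648 250.1003]
 [459.9626  19.7292 276.3073]]
```

```bash
python3 -m pendant '[{"offset":[0.025,-0.008,0],"twist":0},{"offset":[0.033,-0.008,0],"twist":0},{"offset":[0.038,-0.008,-0.009],"twist":0},{"offset":[0.043,-0.008,-0.018],"twist":0},{"offset":[0.049,-0.008,-0.027],"twist":0},{"offset":[0.055,-0.008,-0.036],"twist":0}]'
python3 - <<'E'
from plant import bot,viewer
from h import *
np.set_printoptions(precision=1,suppress=True)
s=bot.sense();print(s["position"],s["wrist_force"])
p,d=viewer.camera("scene"); cv2.imwrite("pics/s2.png",p[130:400,200:480].repeat(2,0).repeat(2,1))
c=viewer.get_calibration("wrist")
p,d=viewer.camera("wrist"); cv2.imwrite("pics/w2.png",p)
E
```

```text
clock: 2.75
position: [484.2, 28.5, 198.9]
ee_rot: [3.141, 0.008, -0.012]
wrist_force: [-8.4, 1.1, 0.6]
grip_width: 0.003
[484.2  28.5 198.9] [-8.4  1.1  0.6]
```

View pics/w2.png

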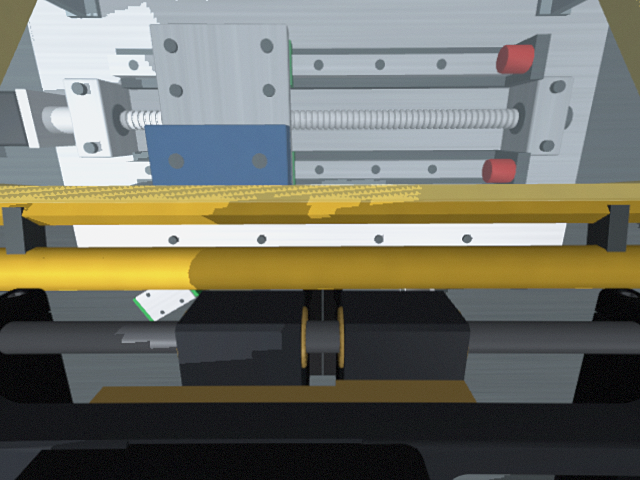

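View pics/s2.png

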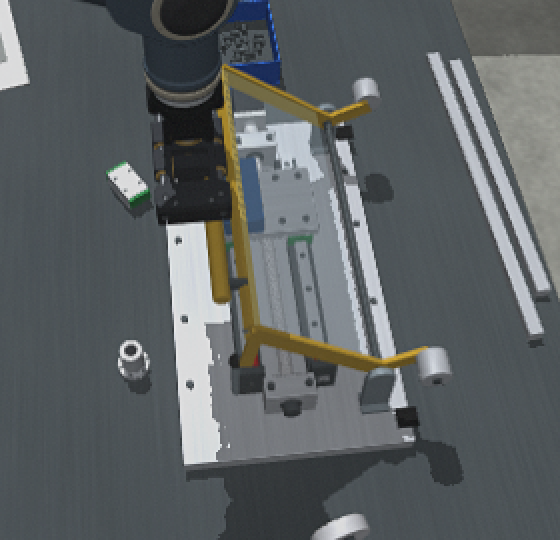

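```bash
python3 -m pendant '[{"offset":[0.0065,0,-0.008],"twist":0},{"offset":[0.0135,0,-0.016],"twist":0},{"offset":[0.021,0,-0.024],"twist":0},{"offset":[0.0285,0,-0.031],"twist":0},{"offset":[0.0365,0,-0.038],"twist":0},{"offset":[0.045,0,-0.044],"twist":0},{"offset":[0.0535,0,-0.050],"twist":0}]'
python3 - <<'E'
from plant import bot,viewer
from h import *
np.set_printoptions(precision=1,suppress=True)
s=bot.sense();print(s["position"],s["wrist_force"],s["joint_pos"])
c=viewer.get_calibration("wrist")
p,d=viewer.camera("wrist"); cv2.imwrite("pics/w3.png",p)
print(pts(c,d,[(322,v) for v in range(180,345,10)]))
E
```

```text
clock: 3.55
position: [540.1, 27.7, 250.8]
ee_rot: [3.141, 0.002, -0.012]
wrist_force: [-4.2, 0.4, 4.4]
grip_width: 0.002
[540.1  27.7 250.8] [-4.2  0.4  4.4] [ 0.3  0.3 -0.5  1.8  0.1  1.1 -1.8]
[[597.6  26.2 242. ]
 [593.6  26.3 247.3]
 [589.8  26.3 253. ]
 [585.6  26.4 255.3]
 [580.6  26.5 254.2]
 [568.6  26.6 227.7]
 [557.3  26.7 209.4]
 [571.   26.6 269.5]
 [567.7  26.6 273. ]
 [564.1  26.7 275.4]
 [559.1  26.8 274.4]
 [552.3  26.8 269.9]
 [547.2  26.9 269.4]
 [542.7  27.  270.4]
 [573.2  26.6 332.6]
 [572.6  26.6 336.4]
 [570.8  26.6 337.9]]
```

View pics/w3.png

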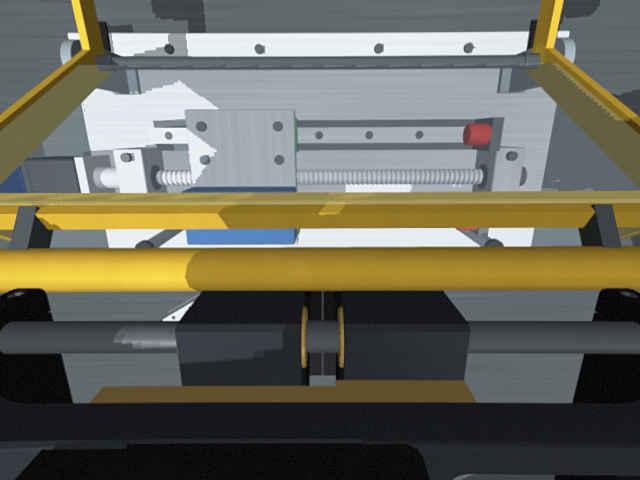

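```bash
python3 -m pendant '[{"offset":[0.009,0,-0.0055],"twist":0},{"offset":[0.018,0,-0.0105],"twist":0},{"offset":[0.0275,0,-0.015],"twist":0},{"offset":[0.037,0,-0.0195],"twist":0},{"offset":[0.047,0,-0.023],"twist":0},{"offset":[0.057,0,-0.026],"twist":0},{"offset":[0.067,0,-0.0285],"twist":0},{"offset":[0.078,0,-0.031],"twist":0},{"offset":[0.083,0,-0.032],"twist":0}]'
python3 - <<'E'
from plant import bot,viewer
from h import *
np.set_printoptions(precision=1,suppress=True)
s=bot.sense();print(s["position"],s["wrist_force"],s["joint_pos"])
c=viewer.get_calibration("wrist")
p,d=viewer.camera("wrist"); cv2.imwrite("pics/w4.png",p)
print(pts(c,d,[(322,v) for v in range(130,320,10)]))
E
```

```text
clock: 4.5
position: [626.2, 26.2, 280.5]
ee_rot: [-3.141, -0.001, -0.013]
wrist_force: [0.0, -0.8, 0.1]
grip_width: 0.0
[626.2  26.2 280.5] [ 0.  -0.8  0.1] [ 0.2  0.4 -0.5  1.6  0.2  1.2 -1.9]
[[710.5  24.4  20.5]
 [699.4  24.5  18.9]
 [688.1  24.7  19.4]
 [683.4  24.7 123.2]
 [679.7  24.7 177.5]
 [677.1  24.8 217.2]
 [675.1  24.8 247.1]
 [673.6  24.8 270.1]
 [670.4  24.8 279.4]
 [665.7  24.9 280.2]
 [660.9  25.  280.5]
 [662.   25.  300.8]
 [659.1  25.  305.5]
 [655.1  25.  306.8]
 [651.   25.1 307.6]
 [645.4  25.2 304.9]
 [635.5  25.3 293.6]
 [633.4  25.3 299.6]
 [629.4  25.4 301.4]]
```

View pics/w4.png

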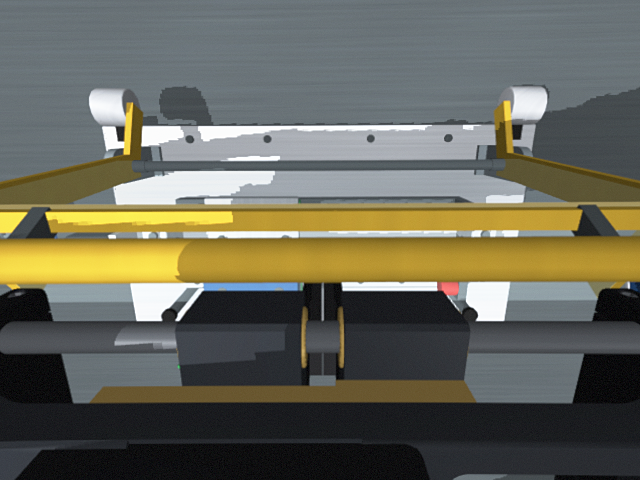

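The bar's crown is now at about (652, 307), which puts the guard near 1.0 rad. The contact force is zero, so the guard is past its balance point. I'll hold here and watch it.

```bash
python3 -m pendant '[{"offset":[0,0,0],"twist":0},{"offset":[0,0,0],"twist":0},{"offset":[0,0,0],"twist":0},{"offset":[0,0,0],"twist":0},{"offset":[0,0,0],"twist":0},{"offset":[0,0,0],"twist":0}]'
python3 - <<'E'
from plant import bot,viewer
from h import *
np.set_printoptions(precision=1,suppress=True)
s=bot.sense();print(s["position"],s["wrist_force"])
c=viewer.get_calibration("wrist")
p,d=viewer.camera("wrist"); cv2.imwrite("pics/w5.png",p)
print(pts(c,d,[(400,v) for v in range(150,290,10)]))
E
```

```text
clock: 5.15
position: [624.5, 26.3, 280.7]
ee_rot: [3.141, -0.0, -0.012]
wrist_force: [-1.2, -0.7, 0.6]
grip_width: 0.006
[624.5  26.3 280.7] [-1.2 -0.7  0.6]
[[694.9 -16.4 253.4]
 [689.7 -16.8 252.5]
 [661.8 -68.3  19.2]
 [649.8 -69.2  18. ]
 [637.8 -69.5  19.1]
 [628.5 -66.5  35.2]
 [619.3 -64.2  48.5]
 [604.3 -67.7  35.3]
 [587.7 -71.8  20.1]
 [582.7 -66.4  46.7]
 [571.4 -66.1  50.5]
 [548.5 -73.3  22.4]
 [541.2 -70.2  38.6]
 [532.3 -68.4  49. ]]
```

View pics/w5.png

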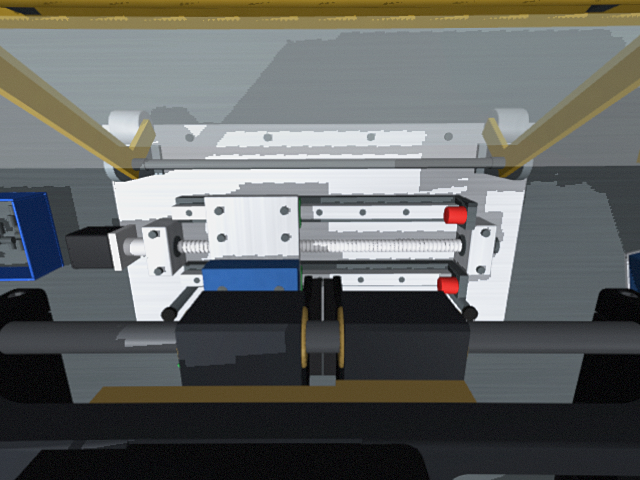

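The guard has swung open, with the bar at the top edge of the frame. I'll back off and move to above the motor end of the carriage.

```bash
python3 -m pendant '[{"offset":[-0.045,0,0],"twist":0},{"offset":[-0.080,0,0],"twist":0},{"offset":[-0.080,-0.164,0],"twist":0},{"offset":[-0.080,-0.164,0],"twist":0},{"offset":[-0.080,-0.164,0],"twist":0},{"offset":[-0.080,-0.164,0],"twist":0},{"offset":[-0.080,-0.164,0],"twist":0}]'
python3 - <<'E'
from plant import bot,viewer
from h import *
np.set_printoptions(precision=1,suppress=True)
s=bot.sense();print(s["position"],s["wrist_force"],s["joint_pos"])
p,d=viewer.camera("scene"); cv2.imwrite("pics/s6.png",p);np.save("pics/s6.npy",d)
c=viewer.get_calibration("wrist")
p,d=viewer.camera("wrist"); cv2.imwrite("pics/w6.png",p);np.save("pics/w6.npy",d)
import pickle;pickle.dump(c,open("pics/w6.pkl","wb"))
E
```

```text
clock: 5.9
position: [545.8, 194.5, 280.6]
ee_rot: [-3.14, 0.0, -0.007]
wrist_force: [-0.7, -0.6, -0.2]
grip_width: 0.008
[545.8 194.5 280.6] [-0.7 -0.6 -0.2] [ 0.   0.3 -0.6  1.7  0.2  1.2 -2.2]
```

View pics/s6.png

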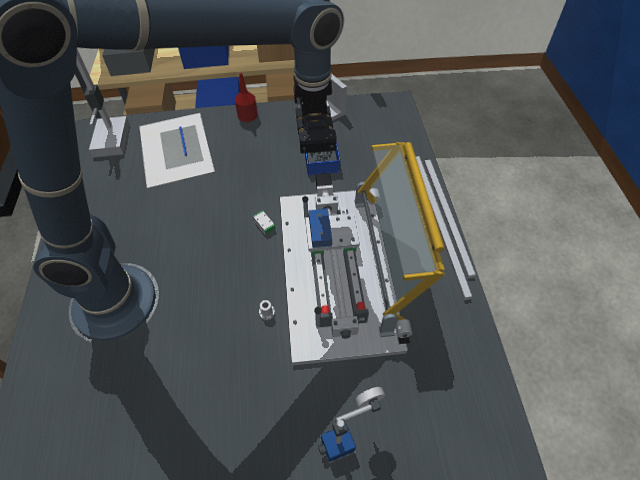

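View pics/w6.png

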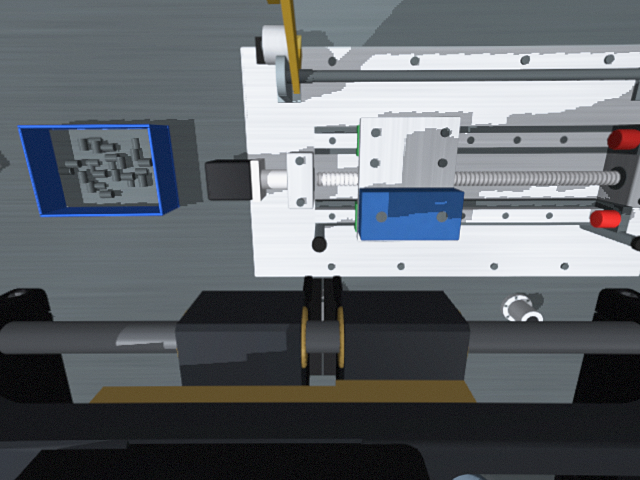

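The guard stands open in the scene view, with its bar at about (425,205). In the wrist view the blue block's top spans from (361,188) to (462,240), and the near rest post is at (319,243). I'll measure the block.

Run:
```python
from plant import bot
from h import *
import pickle
np.set_printoptions(precision=4,suppress=True)
c=pickle.load(open("pics/w6.pkl","rb"));d=np.load("pics/w6.npy");p=cv2.imread("pics/w6.png")
m=cv2.inRange(cv2.cvtColor(p,cv2.COLOR_BGR2HSV),(100,100,40),(125,255,255)); m[:,:330]=0;m[:180]=0
v,u=np.nonzero(m);P=pts(c,d,np.c_[u,v]);t=P[P[:,2]>100]
print(len(t),np.percentile(t,[1,50,99],0))
print(pts(c,d,[(319,242),(299,180),(625,150),(606,219)]))
s=bot.sense();print(s["position"],s["joint_pos"])
off(s,[(545,185,260),(545,185,89)],-0.012)
```

```text
4750 [[523.2106  53.9325 102.3576]
 [548.9111 102.9078 104.3524]
 [571.9411 151.8147 106.1409]]
[[ 624.9112  190.0206  441.9848]
 [ 579.0436  215.035    65.0503]
 [ 605.2693 -130.5263   59.2662]
 [ 534.4457 -113.9229   75.4516]]
[546.9766 189.7404 280.31  ] [ 0.0428  0.3209 -0.576   1.668   0.1861  1.2085 -2.1609]
(545, 185, 260) -> [-0.0019  0.0047  0.0203]
(545, 185, 89) -> [-0.0019  0.0045  0.1913]
twist -0.09779439549206331
```

```bash
python3 -m pendant '[{"offset":[0.002,0.004,0.05],"twist":0},{"offset":[0.002,0.004,0.10],"twist":0},{"offset":[0.002,0.004,0.15],"twist":0},{"offset":[0.002,0.004,0.175],"twist":0},{"offset":[0.002,0.004,0.190],"twist":0},{"offset":[0.002,0.004,0.190],"twist":0}]'
python3 - <<'E'
from plant import bot,viewer
from h import *
np.set_printoptions(precision=1,suppress=True)
s=bot.sense();print(s["position"],s["wrist_force"])
p,d=viewer.camera("wrist"); cv2.imwrite("pics/w7.png",p)
E
```

```text
clock: 6.6
position: [548.2, 184.7, 88.9]
ee_rot: [3.139, 0.003, -0.015]
wrist_force: [-0.0, 0.2, -0.6]
grip_width: 0.007
[548.2 184.7  88.9] [-0.   0.2 -0.6]
```

View pics/w7.png

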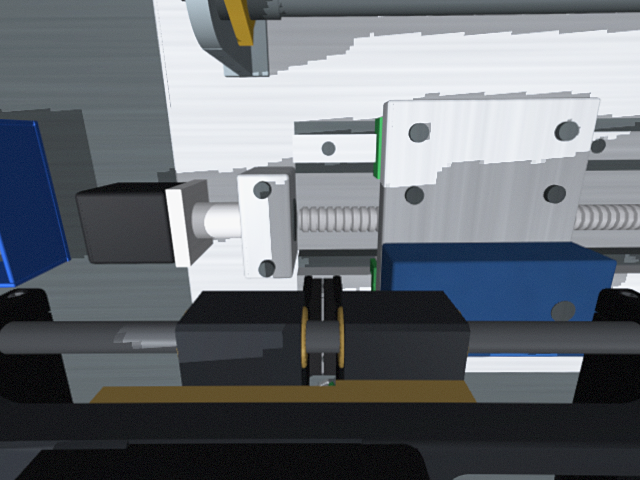

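The fingertips hang beside the block's +y face, whose edge is at about (383,265), and there is a visible gap. Next I push along the tool's +y axis.

```bash
python3 -m pendant '[{"offset":[0,0.010,0],"twist":0},{"offset":[0,0.018,0],"twist":0},{"offset":[0,0.025,0],"twist":0},{"offset":[0,0.035,0],"twist":0},{"offset":[0,0.047,0],"twist":0},{"offset":[0,0.059,0],"twist":0},{"offset":[0,0.071,0],"twist":0},{"offset":[0,0.083,0],"twist":0},{"offset":[0,0.095,0],"twist":0},{"offset":[0,0.107,0],"twist":0},{"offset":[0,0.119,0],"twist":0},{"offset":[0,0.131,0],"twist":0}]'
python3 - <<'E'
from plant import bot,viewer
from h import *
np.set_printoptions(precision=1,suppress=True)
s=bot.sense();print(s["position"],s["wrist_force"])
c=viewer.get_calibration("wrist")
p,d=viewer.camera("wrist"); cv2.imwrite("pics/w8.png",p)
E
```

```text
clock: 7.85
position: [547.1, 55.3, 90.6]
ee_rot: [-3.141, -0.0, -0.013]
wrist_force: [2.6, 3.8, 1.0]
grip_width: 0.006
[547.1  55.3  90.6] [2.6 3.8 1. ]
```

View pics/w8.png

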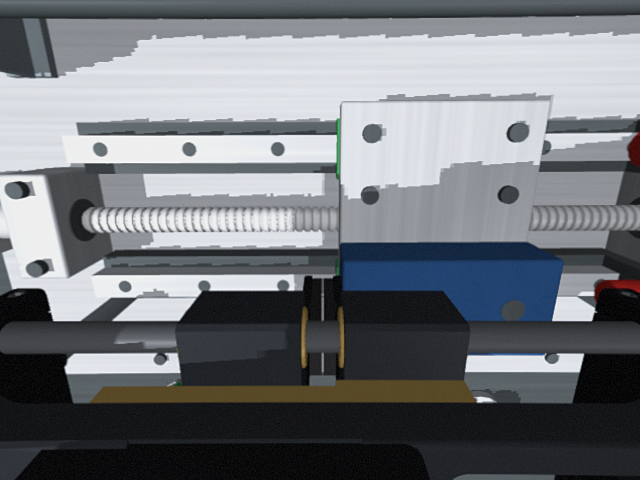

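```bash
python3 -m pendant '[{"offset":[0,0.012,0],"twist":0},{"offset":[0,0.024,0],"twist":0},{"offset":[0,0.034,0],"twist":0},{"offset":[0,0.042,0],"twist":0},{"offset":[0,0.048,0],"twist":0},{"offset":[0,0.052,0],"twist":0},{"offset":[0,0.055,0],"twist":0}]'
python3 - <<'E'
from plant import bot,viewer
from h import *
np.set_printoptions(precision=1,suppress=True)
s=bot.sense();print(s["position"],s["wrist_force"])
c=viewer.get_calibration("wrist")
p,d=viewer.camera("wrist"); cv2.imwrite("pics/w9.png",p)
m=cv2.inRange(cv2.cvtColor(p,cv2.COLOR_BGR2HSV),(100,100,40),(125,255,255)); m[:,:330]=0
v,u=np.nonzero(m);P=pts(c,d,np.c_[u,v]);t=P[P[:,2]>100]
print(np.percentile(t,[1,50,99],0))
E
```

```text
clock: 8.6
position: [545.4, 0.8, 90.1]
ee_rot: [3.141, 0.002, -0.013]
wrist_force: [-1.4, 2.0, -2.7]
grip_width: 0.007
[545.4   0.8  90.1] [-1.4  2.  -2.7]
[[ 539.2 -107.8  100.6]
 [ 560.7  -69.3  104.4]
 [ 583.2   -9.7  164.6]]
```

View pics/w9.png

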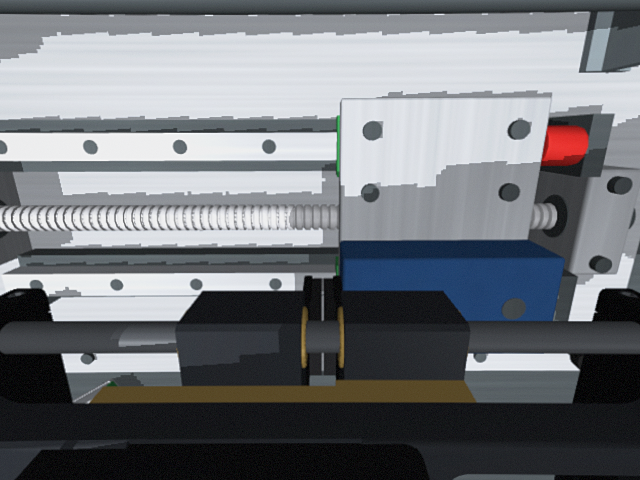

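```bash
python3 -m pendant '[{"offset":[0,0.003,0],"twist":0},{"offset":[0,0.005,0],"twist":0},{"offset":[0,0.007,0],"twist":0},{"offset":[0,0.008,0],"twist":0}]'
```

```text
clock: 9.05
position: [545.8, -0.1, 90.4]
ee_rot: [-3.133, -0.0, -0.009]
wrist_force: [-0.5, 14.5, -4.2]
grip_width: 0.002
```

```bash
python3 -m pendant '[{"offset":[0,0.002,0],"twist":0},{"offset":[0,0.004,0],"twist":0},{"offset":[0,0.005,0],"twist":0},{"offset":[0,0.005,0],"twist":0},{"offset":[0,0.005,0],"twist":0}]';  python3 - <<'E'
from plant import bot,viewer
from h import *
np.set_printoptions(precision=1,suppress=True)
s=bot.sense();print(s["position"],s["wrist_force"])
c=viewer.get_calibration("wrist")
p,d=viewer.camera("wrist"); cv2.imwrite("pics/w10.png",p)
print(pts(c,d,[(335,285),(350,262),(555,262),(345,110),(545,110),(360,200),(530,200),(570,130),(570,150),(603,150)]))
E
```

```text
clock: 9.55
position: [545.8, -0.1, 90.5]
ee_rot: [-3.128, -0.001, -0.005]
wrist_force: [-1.8, 21.4, -4.9]
grip_width: 0.004
[545.8  -0.1  90.5] [-1.8 21.4 -4.9]
[[ 557.2   -7.1  102.6]
 [ 569.3  -13.8  104.6]
 [ 568.6 -106.   102.7]
 [ 635.7  -12.2   73.1]
 [ 634.7 -106.7   74.5]
 [ 592.2  -20.4   75.2]
 [ 591.6 -107.1   74. ]
 [ 625.6 -123.3   69.5]
 [ 616.2 -122.1   74.2]
 [ 616.  -139.3   72.2]]
```

View pics/w10.png

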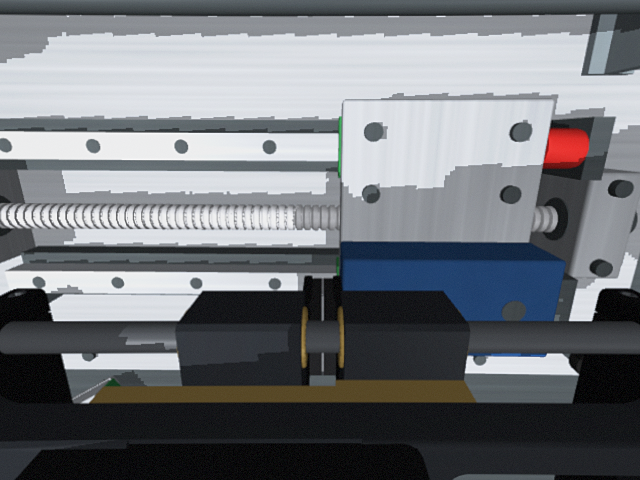

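The carriage didn't move between 14 N and 21 N, and its edge meets the red buffer at about (547,147), so it is against its stop. I'll release it gently, rise and check.

```bash
python3 -m pendant '[{"offset":[0,-0.006,0],"twist":0},{"offset":[0,-0.014,0],"twist":0},{"offset":[0,-0.030,0],"twist":0},{"offset":[0,-0.040,0],"twist":0},{"offset":[0,-0.040,-0.05],"twist":0},{"offset":[0,-0.040,-0.1],"twist":0},{"offset":[0,-0.040,-0.15],"twist":0},{"offset":[0,-0.040,-0.19],"twist":0},{"offset":[0,0.06,-0.19],"twist":0},{"offset":[0,0.06,-0.19],"twist":0},{"offset":[0,0.06,-0.19],"twist":0}]';  python3 - <<'E'
from plant import bot,viewer
from h import *
np.set_printoptions(precision=1,suppress=True)
s=bot.sense();print(s["position"],s["wrist_force"])
c=viewer.get_calibration("wrist")
p,d=viewer.camera("wrist"); cv2.imwrite("pics/w11.png",p)
m=cv2.inRange(cv2.cvtColor(p,cv2.COLOR_BGR2HSV),(100,100,40),(125,255,255)); m[:180]=0
v,u=np.nonzero(m);P=pts(c,d,np.c_[u,v]);t=P[(P[:,2]>100)&(P[:,0]<600)&(P[:,1]>-150)&(P[:,1]<60)]
print(np.percentile(t,[1,50,99],0))
E
```

```text
clock: 10.7
position: [544.9, -81.9, 280.7]
ee_rot: [3.135, -0.0, -0.027]
wrist_force: [0.0, -0.0, -0.4]
grip_width: 0.002
[544.9 -81.9 280.7] [ 0.  -0.  -0.4]
[[ 521.8 -108.4  102.3]
 [ 547.6  -59.9  104.3]
 [ 570.6  -11.8  105.9]]
```

View pics/w11.png

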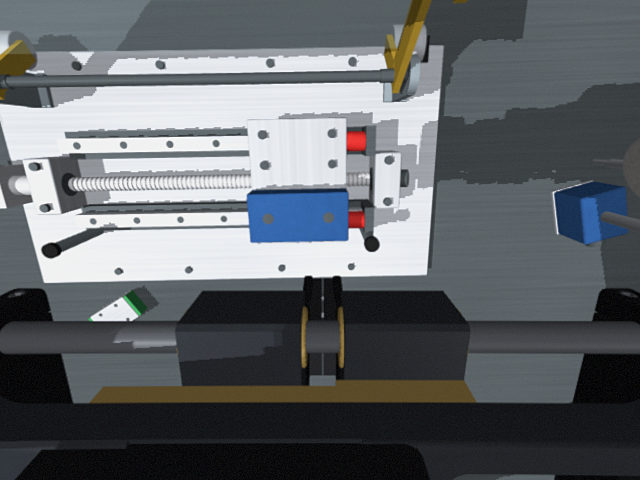

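The block stayed at its new place, with its y span −108 to −12, and both red buffers touch the carriage edge at (347,140) and (347,218). I'll move clear and do the final check.

```bash
python3 -m pendant '[{"offset":[-0.05,0.02,-0.02],"twist":0},{"offset":[-0.1,0.05,-0.04],"twist":0},{"offset":[-0.12,0.12,-0.04],"twist":0},{"offset":[-0.12,0.12,-0.04],"twist":0},{"offset":[-0.12,0.12,-0.04],"twist":0},{"offset":[-0.12,0.12,-0.04],"twist":0},{"offset":[-0.12,0.12,-0.04],"twist":0}]';  python3 - <<'E'
from plant import bot,viewer
from h import *
np.set_printoptions(precision=1,suppress=True)
s=bot.sense();print(s["position"],s["wrist_force"],s["joint_velocities"])
for n in("scene","top"):
    p,d=viewer.camera(n); cv2.imwrite(f"pics/{n}9.png",p)
    c=viewer.get_calibration(n)
    h=cv2.cvtColor(p,cv2.COLOR_BGR2HSV);m=cv2.inRange(h,(18,120,80),(32,255,255))
    v,u=np.nonzero(m);P=pts(c,d,np.c_[u,v]);k=(P[:,0]>600)&(P[:,0]<900)&(P[:,1]>-250)&(P[:,1]<300)
    t=P[k&(P[:,2]>270)];print(n,"high yellow",np.percentile(t,[2,50,98],0))
    if n=="top":print(pts(c,d,[(276,300),(386,301),(178,226),(516,245)]))
cv2.imwrite("pics/crop9.png",cv2.resize(p[120:320,220:460],None,fx=3,fy=3))
E
```

```text
clock: 11.45
position: [424.5, -188.6, 320.6]
ee_rot: [-3.141, -0.0, -0.01]
wrist_force: [1.0, 0.4, -0.4]
grip_width: 0.001
[ 424.5 -188.6  320.6] [ 1.   0.4 -0.4] [-0.  0. -0. -0.  0.  0.  0.]
scene high yellow [[ 752.7 -120.9  281.5]
 [ 760.1    0.7  291.5]
 [ 771.   170.5  295.5]]
top high yellow [[ 751.1 -115.3  279.4]
 [ 757.7   23.1  289.9]
 [ 767.5  170.4  296.3]]
[[ 396.4  194.3   24.5]
 [ 387.   -75.4   45.7]
 [ 591.1  448.3   12.7]
 [ 409.  -210.4  680.7]]
```

View pics/scene9.png

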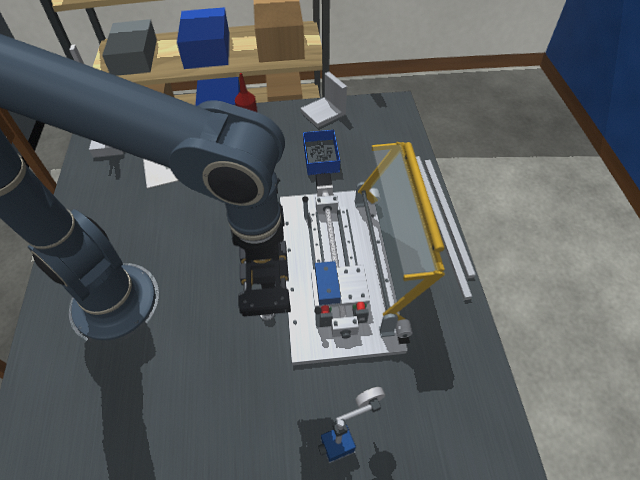

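View pics/crop9.png

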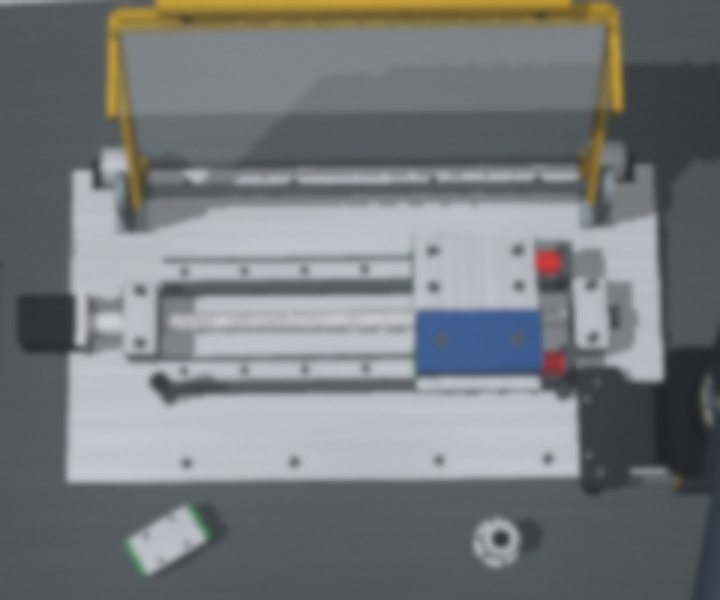

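View pics/top9.png

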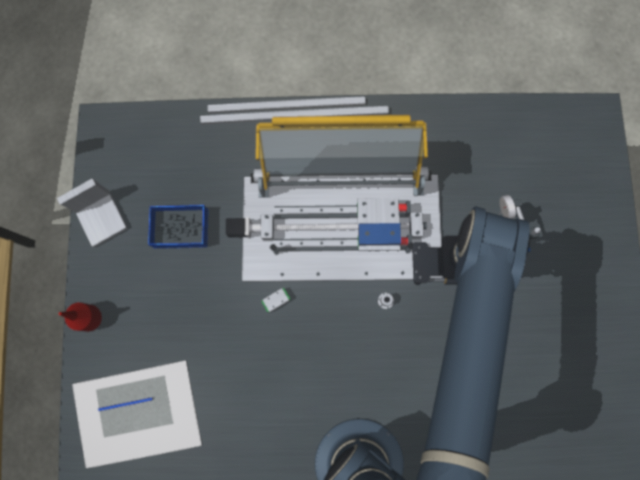

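The guard is fully open: the bar is about 82 mm behind the hinge line and 282 mm high. The carriage is against both buffers, the loose parts are where they were, and the arm is still and touching nothing.

```bash
python3 -c "
from plant import sign_off
print(sign_off())"
```

```text
the job is handed in; nothing more can be done
None
```

I pushed the guard over its balance point and it stands fully open. I then pushed the carriage against the red buffers and handed the job in at about 11.5 s; no verdict was given.

- **Guard:** I pushed the yellow bar with the closed fingertips, seeing at most about 8 N between moves, and it went on by itself from about 1.0 rad. In the last pictures the bar was about 760 mm out and 282 mm high, as expected for fully open.
- **Carriage:** It stopped dead. The fingertips did not move between 14 N and 21 N, the pictures show both buffers touching the carriage, and it stayed there after release.
- **One disagreement:** I measured about 163 mm of carriage travel, not 170 mm. I took this to mean it started a few millimetres off the motor end, but did not confirm it.
- **Loose parts and clearance:** The spare block and nut measured the same as at the start, to about 2 mm in height. The screw bin and gauge stand looked unmoved in the pictures. The arm ended still and clear, with about 1 N at the wrist.

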